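# Seal the teal airtight tub on the dressing table

### The job

The airtight tub with the teal lid was closed carelessly and the lid's edge is standing up off its orange gasket. Press the edge down at each of its three thumb pads until the lid is fully home all the way round, then take your hand away. Don't touch the tub with the cream lid; somebody is still using it.

Things in the scene. Friction and masses are not known exactly. Their poses are not given: they have to be found in the camera images.
- teal_tub_a_pad (a point): Centre of the top of dark teal thumb pad A (disc 26 mm across) on the TEAL lid. Fully home it is 86 mm above the table; at the start each pad stands 5 to 10 mm higher, its part of the edge tilted up outwards by up to 17 degrees, orange gasket showing. The tub is white, 124 mm across, fixed to the table, lid 132 mm across; pads lie 50 mm from its upright axis, 120 degrees apart.
- teal_tub_b_pad (a point): Centre of the top of dark teal thumb pad B (disc 26 mm across) on the TEAL lid. Same heights as pad A. Each pad sits on its own 120 degree section of the edge, which flexes about a line 20 mm from the tub's axis and moves apart from the others. About 6 N straight down on the pad moves it; no spring: it stays where it is left and stops hard when home.
- teal_tub_c_pad (a point): Centre of the top of dark teal thumb pad C (disc 26 mm across) on the TEAL lid. Same heights, size and behaviour as pads A and B. Around the pads the section is flat and 2 mm lower; pressing within 12 mm of the pad's centre works as well.
- cream_tub: The look-alike that must be left alone: the same white tub, 124 mm across and fixed, with a CREAM lid 132 mm across, its edge also standing up, to at most 103 mm above the table. The origin is the centre of its underside, on the table; z is up. At least 250 mm from the teal tub, centre to centre.
Not all that is in view belongs to the job. What is shaped like the part that bears teal_tub_a_pad but blue is not meant.

How it is judged:
By the outcome, as a careful person would: the job done as asked, in the order asked, and still so for the second after the job is handed in, with the robot touching nothing.
It also fails if it takes over 38 s, if anything falls off the work surface, if the arm or the gripper's body presses on something with over 40 N, if the wrist force passes 120 N, or if a joint passes its speed limit or range.

### The arm

A 6-joint arm with a two-finger parallel gripper is mounted at the origin on the work surface. World frame = base frame: x ahead of the robot, y to its left, z up, the work surface at z = 0. Lengths are in m, angles in degrees, forces in N, time in s.
With the tool pointing down it reaches from about 0.25 to 0.725 m from the base axis. Payload 9.7 kg.
Tool frame: the origin (TCP) lies at the very end of the fingers, on their centre line; the grasp point (between the pads) lies 19 mm behind it (bot.grip_point_offset is the z of the grasp point in the tool frame, in m); z points along the fingers, x is the direction in which the jaws open and shut, and the axes are right-handed (so a half turn about z gives the same grasp; the last joint's range is limited). The gripper opens to 85 mm and grips with 20 to 120 N. Pads are 22 mm wide; open, the fingers measure 114 mm over their backs; the gripper's body (76 mm by 85 mm) begins 54 mm behind the grasp point. The pads swing forward as they close: fully open they stand 13 mm farther back than shut.
Start: joints at [-73.281, 4.979, 10.078, 95.1, 0, 90], TCP at [0.158, -0.527, 0.231] pointing down, gripper open.
Joint ranges: [-179.16, 179.16], [-48.56, 103.87], [-65.8, 70.77], [-126.05, 130.52], [-82.76, 87.17], [-180, 180]. Speed limits (degrees/s): [127.2, 127.2, 147.25, 180, 180, 180].

### API

Orientations are given as [roll, pitch, yaw] about the fixed x, y, z axes, in that order (R = Rz(yaw) Ry(pitch) Rx(roll)).
In Python, from workcell import get_obs, viewer, job_done, bot gives the robot as it stands.
- The arm moves only by the shell command python3 -m handwheel 'ROWS' [FORCE]. ROWS is JSON, a list of rows, each a list of 5 numbers: the closure, from 0 (fully open) to 1 (shut), then the shift along the world's x, y, z in m, then the turn about the world's z in degrees. A call has 1 to 5 rows; each row is the pose to reach, as a shift and turn from the pose measured when the call began; what a row does not reach only later rows make up. A row lasts 1/10 s, in which the tool goes at most 50 mm and 8.59 degrees, less where a joint would pass 70% of its speed; a pose out of reach is approached as far as the arm can. A call with a gripper value outside its range is refused whole. The fingers move at their own pace and stop on an object; FORCE is the grip in N (left out, the last holds). Time passes only in rows, so rows that repeat a pose let the fingers close. It gives the time, the measured TCP pose, the force and the opening at its end, in the units of the state.
- get_obs(): the state, without advancing time (a new reading comes with each control period).
- viewer.camera(name): name is "scene" or "top" or "wrist"; returns a dict with "color" (384x512x3 uint8, blue, green, red), "K" (3x3 intrinsics, pixels), "origin" and "orientation" of the camera in the world. Camera axes: x right, y down, z forward; pixel columns grow to the right and rows downward; lengths in m; the calibration is good to about 2 mm. A picture is of the moment at which its call begins. There is no depth.
- job_done(): hands the job in, once; it reports no verdict.
The state is a dict: "time": time; "q": joint angles; "qd": joint speeds; "joint_efforts": joint torques, N m; "ee_pos": TCP position; "tcp_rot": TCP orientation; "wrist_force": force on the tool from outside, world axes, zero at the start; "torque": the same for the moment, N m; "opening": finger opening in m.
Only numpy, scipy, OpenCV 4.12 (cv2) and the standard library are available. Lean on these libraries where they do the work, as an engineer would, in place of code of your own. Each camera call takes 0.05 s, during which the arm holds its last target.

## Working session

There is one attempt and no reset: what is moved stays moved. The work goes in short steps, Python scripts to look and compute and a shell command to move; the robot and the scene stay as the last step left them, time stands still between calls to the robot, and variables do not carry over. Pictures are saved under pics/ and viewed, and the job is handed in when it is done.

```bash
ls; mkdir -p pics; python3 - <<'E'
from workcell import get_obs, viewer
import cv2
o=get_obs();print(o)
for n in("scene","top","wrist"):
    c=viewer.camera(n);cv2.imwrite(f"pics/{n}0.png",c["color"]);print(n,c["K"],c["origin"],c["orientation"])
E
```

```text
pics
{'time': 0.0, 'q': array([-7.32819267e+01,  5.00877205e+00,  1.00325228e+01,  9.50981553e+01,
        1.09974708e-03,  9.00018049e+01]), 'qd': array([ 0.00251481, -0.00393368, -0.01270212,  0.01463956,  0.05348145,
        0.07158959]), 'joint_efforts': array([ 1.96439571e-03, -5.20397472e+01,  4.64799643e+01,  1.67886727e-02,
        3.09664563e-05,  1.86833311e-06]), 'ee_pos': array([ 0.15815252, -0.52652729,  0.2305881 ]), 'tcp_rot': array([-1.79998903e+02,  7.44045748e-02, -7.32837316e+01]), 'wrist_force': array([-0.07140186,  0.9879753 , -0.52186419]), 'torque': array([ 0.03300587, -0.04228333, -0.00417237]), 'opening': 0.08508654933340727}
scene [[462.74909889   0.         256.39446423]
 [  0.         462.74909889 186.34745856]
 [  0.           0.           1.        ]] [1.05450772 0.62042402 0.61018   ] [-122.52042042    1.0881463   135.41658085]
top [[473.95910626   0.         253.64060389]
 [  0.         473.95910626 193.02696017]
 [  0.           0.           1.        ]] [0.24632178 0.01480316 1.27925642] [-1.68513996e+02  1.54683293e-01 -8.99068664e+01]
wrist [[326.62807286   0.         256.56289261]
 [  0.         326.62807286 192.82527564]
 [  0.           0.           1.        ]] [ 0.23384493 -0.50371406  0.37251533] [ 1.62304746e+02  4.27704229e-02 -7.32829117e+01]
```

View pics/scene0.png

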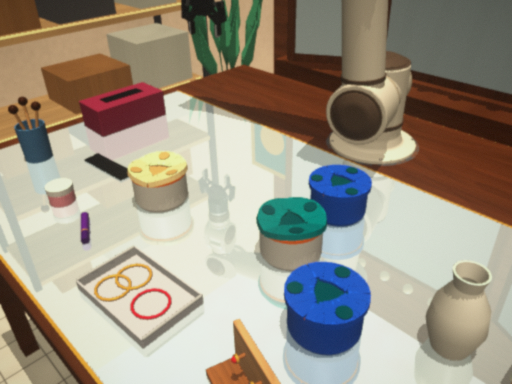

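View pics/top0.png

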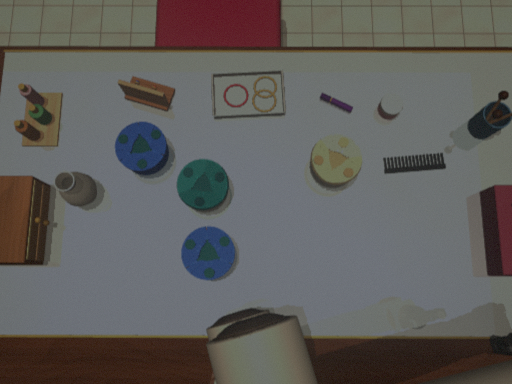

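View pics/wrist0.png

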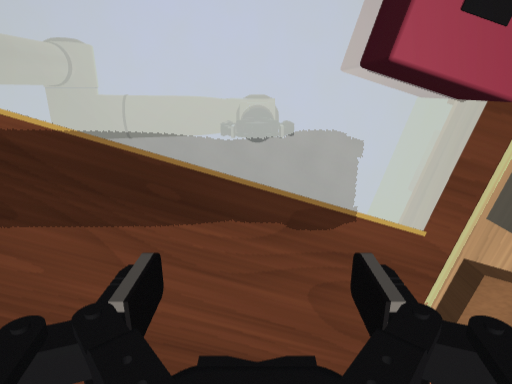

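Candidates in the top picture: teal lid at (203,185); blue lids at (142,148) and (208,252), which are decoys; cream lid at (336,160), which must not be touched. I choose the teal one and check it in close crops.

```bash
python3 - <<'E'
import cv2,numpy as np
t=cv2.imread("pics/top0.png")[145:225,160:250];s=cv2.imread("pics/scene0.png")[185:280,245:340]
t=cv2.resize(t,(400,400*80//90),interpolation=2);t=cv2.convertScaleAbs(t,alpha=1.8);s=cv2.resize(s,(380,380),interpolation=2)
im=np.zeros((400,790,3),np.uint8);im[:t.shape[0],:400]=t;im[:380,405:785]=s
cv2.imwrite("pics/crop0.png",im)
E
```

```text
(no output)
```

View pics/crop0.png

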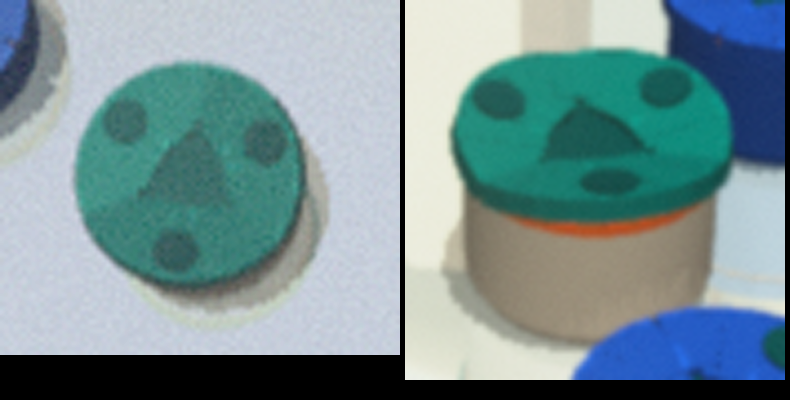

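The crop confirms a teal lid over an orange gasket. Pads in the top picture are at about (188,172), (220,177) and (200,201.5). In the scene picture they are at (296,230), (268.5,209.5) and (310,207). Next I triangulate them.

```bash
cat > h.py <<'E'
import numpy as np,cv2
from scipy.spatial.transform import Rotation as R
def P(c):
    r=R.from_euler('xyz',c["orientation"],degrees=True).as_matrix().T
    return c["K"]@np.c_[r,-r@np.array(c["origin"])]
def tri(c1,p1,c2,p2):
    X=cv2.triangulatePoints(P(c1),P(c2),np.float64(p1).reshape(2,1),np.float64(p2).reshape(2,1))
    return (X[:3]/X[3]).ravel()
def proj(c,X):
    x=P(c)@np.r_[X,1];return x[:2]/x[2]
def ray(c,p,z):
    r=R.from_euler('xyz',c["orientation"],degrees=True).as_matrix()
    d=r@np.linalg.inv(c["K"])@np.r_[p,1];o=np.array(c["origin"]);return o+d*(z-o[2])/d[2]
E
python3 - <<'E'
from h import *
from workcell import viewer
t=viewer.camera("top");s=viewer.camera("scene")
np.set_printoptions(precision=4,suppress=True)
A=[]
for a,b in [((188.1,172),(296.3,230.3)),((219.9,177),(268.5,209.5)),((199.6,201.5),(310.3,207))]:
    X=tri(t,a,s,b);A.append(X);print(X,proj(t,X)-a,proj(s,X)-b, ray(t,a,.093))
A=np.array(A)
for i in range(3):print(np.linalg.norm((A[i]-A[i-1])[:2]))
print(A.mean(0)[:2],ray(t,(336,160),.09))
E
```

```text
[0.5428 0.1889 0.0892] [-0.3313  0.2582] [-0.6239 -0.0534] [0.5425 0.1875 0.093 ]
[0.5299 0.1063 0.0883] [-0.2521  0.216 ] [-0.4597 -0.0517] [0.5293 0.1053 0.093 ]
[0.4657 0.1576 0.0867] [-0.3627  0.2719] [-0.6181 -0.0462] [0.4652 0.1559 0.093 ]
0.08318927580200738
0.08359498123882075
0.08221748885655551
[0.5128 0.1509] [ 0.5757 -0.1953  0.09  ]
```

Horizontal spacing is 82 to 84 mm against about 84 to 86 expected, with the centre at (0.513, 0.151). Heights came out 87 to 89 mm, which is rough, so I'll refine from the wrist camera. I'm moving there with the gripper shut and turning the yaw so joint 6 stays mid-range.

```bash
python3 -m handwheel '[[1,0.02,0.042,0,5.6],[1,0.04,0.084,0,11.2],[1,0.06,0.126,0,16.8],[1,0.08,0.168,0.01,22.4],[1,0.10,0.21,0.01,28]]'
python3 -m handwheel '[[1,0.02,0.042,0,5.6],[1,0.04,0.084,0,11.2],[1,0.06,0.126,0,16.8],[1,0.08,0.168,0.01,22.4],[1,0.10,0.21,0.01,28]]'
```

```text
time: 0.75
ee_pos: [0.2586, -0.3152, 0.2418]
tcp_rot: [180.0, -0.1, -45.1]
wrist_force: [1.0, -0.3, 0.3]
opening: 0.0123
time: 1.25
ee_pos: [0.3591, -0.1034, 0.253]
tcp_rot: [180.0, -0.2, -16.9]
wrist_force: [1.7, -1.7, 0.2]
opening: -0.0003
```

```bash
python3 -m handwheel '[[1,0.02,0.042,0,5.6],[1,0.04,0.084,0,11.2],[1,0.06,0.126,0,16.8],[1,0.08,0.168,0,22.4],[1,0.10,0.21,0,28]]'
python3 -m handwheel '[[1,0.015,0.035,0,4],[1,0.015,0.035,0,6],[1,0.015,0.035,0,6]]'
python3 - <<'E'
from workcell import get_obs, viewer
import cv2,pickle
o=get_obs();print(o["q"],o["ee_pos"])
c=viewer.camera("wrist");cv2.imwrite("pics/w1.png",c["color"]);pickle.dump(c,open("w1.pkl","wb"))
E
```

```text
time: 1.75
ee_pos: [0.4595, 0.1088, 0.253]
tcp_rot: [180.0, -0.2, 11.4]
wrist_force: [0.9, -0.7, 0.1]
opening: 0.0001
time: 2.05
ee_pos: [0.4745, 0.1447, 0.2524]
tcp_rot: [180.0, -0.1, 17.5]
wrist_force: [-0.4, -0.6, -0.1]
opening: 0.0002
[ 1.69663309e+01 -2.02532232e+00  5.29119595e+00  9.71917213e+01
 -7.97692315e-03  8.94361964e+01] [0.47448766 0.14471912 0.25241413]
```

View pics/w1.png

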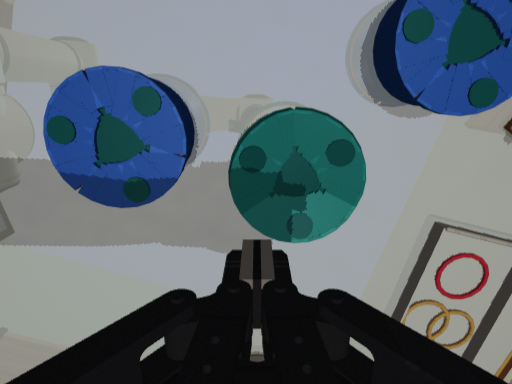

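The wrist view shows the teal lid clearly, with pads near (252,159), (341,152) and (301,226). I'll take a second view and segment the pads.

```bash
python3 -m handwheel '[[1,0.035,-0.02,0,0],[1,0.07,-0.04,0,0],[1,0.07,-0.04,0,0],[1,0.07,-0.04,0,0]]'
cat > seg.py <<'E'
from h import *
def pads(c,lo=60,hi=1200,near=None):
    hsv=cv2.cvtColor(cv2.GaussianBlur(c["color"],(3,3),0),cv2.COLOR_BGR2HSV)
    lid=cv2.inRange(hsv,(78,110,50),(98,255,255))
    v=hsv[...,2]
    n,l,st,ce=cv2.connectedComponentsWithStats(lid)
    out=[]
    i=1+np.argmax(st[1:,4]); m=(l==i).astype(np.uint8)
    vm=np.median(v[m>0]); 
    dark=cv2.morphologyEx(((v<0.85*vm)&(m>0)).astype(np.uint8),cv2.MORPH_OPEN,np.ones((5,5)))
    n,l,st,ce=cv2.connectedComponentsWithStats(dark)
    return st[i],vm,[(ce[j].round(1),st[j]) for j in range(1,n) if st[j,4]>60]
E
python3 - <<'E'
from workcell import viewer
import pickle
from seg import *
c=viewer.camera("wrist");cv2.imwrite("pics/w2.png",c["color"]);pickle.dump(c,open("w2.pkl","wb"))
for f in("w1.pkl","w2.pkl"):
    print(pads(pickle.load(open(f,"rb"))))
E
```

```text
time: 2.5
ee_pos: [0.5444, 0.1026, 0.2525]
tcp_rot: [180.0, -0.1, 17.2]
wrist_force: [-0.4, 0.1, 0.3]
opening: -0.0001Traceback (most recent call last):
  File "<stdin>", line 6, in <module>
  File "seg.py", line 12, in pads
    return st[i],vm,[(ce[j].round(1),st[j]) for j in range(1,n) if st[j,4]>60]
           ~~^^^
IndexError: index 6 is out of bounds for axis 0 with size 4
```

View pics/w2.png

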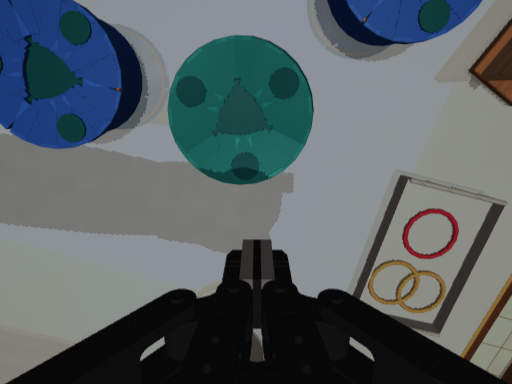

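The second view has the pads at about (191,92), (285,83) and (245,166).

```bash
sed -i 's/return st\[i\],vm/return vm/' seg.py; python3 - <<'E'
import pickle
from seg import *
np.set_printoptions(precision=4,suppress=True)
C=[pickle.load(open(f,"rb")) for f in("w1.pkl","w2.pkl")]
for c in C: print(pads(c))
A=[]
for a,b in [((252,159),(191,92)),((341,152),(285,83)),((301,226),(245,166))]:
    pa=[]
    for c,p in zip(C,(a,b)):
        L=pads(c)[1];d=[np.hypot(*(x[0]-p)) for x in L];k=np.argmin(d)
        pa.append(L[k][0] if d[k]<6 else np.array(p,float))
    X=tri(C[0],pa[0],C[1],pa[1]);A.append(X);print(pa,X,proj(C[0],X)-pa[0],ray(C[0],pa[0],.093))
A=np.array(A)
for i in range(3):print(np.linalg.norm((A[i]-A[i-1])[:2]))
print(A.mean(0))
E
```

```text
(np.float64(91.0), [(array([340.1, 152.2]), array([326, 139,  29,  27, 635], dtype=int32)), (array([261.8, 195.5]), array([ 229,  146,   76,   95, 3688], dtype=int32)), (array([300. , 173.4]), array([ 281,  153,   40,   41, 1018], dtype=int32))])
(np.float64(86.0), [(array([283.7,  83. ]), array([269,  68,  30,  31, 757], dtype=int32)), (array([190.8,  91.1]), array([177,  76,  29,  31, 725], dtype=int32)), (array([240.3, 117.3]), array([ 217,   96,   50,   38, 1369], dtype=int32)), (array([244.9, 161.6]), array([232, 153,  26,  17, 337], dtype=int32)), (array([227.4, 177.1]), array([212, 171,  31,  13, 249], dtype=int32)), (array([258.6, 176.7]), array([253, 172,  12,  10,  93], dtype=int32))])
[array([252., 159.]), array([190.8,  91.1])] [0.4677 0.1581 0.091 ] [ 0.2164 -0.1941] [0.4674 0.1582 0.093 ]
[array([340.1, 152.2]), array([283.7,  83. ])] [0.5442 0.189  0.0919] [ 0.0493 -0.0403] [0.5438 0.1891 0.093 ]
[array([301., 226.]), array([244.9, 161.6])] [0.5307 0.1144 0.1084] [ 0.7425 -0.6509] [0.5345 0.1078 0.093 ]
0.076697649804374
0.08256106994607533
0.07581972540764695
[0.5142 0.1538 0.0971]
```

Third pad: the blob was cut off in shadow, so I use the eyeballed (245,166). Pads by height prior and triangulation: (0.468,0.158), (0.544,0.189) and (0.532,0.107). All views agree within about 2 mm, with heights of 91 to 92 mm for the two clean ones. I go to the nearest pad first.

```bash
python3 -m handwheel '[[1,-0.006,0.002,-0.04,0],[1,-0.012,0.004,-0.08,0],[1,-0.012,0.004,-0.12,0],[1,-0.012,0.004,-0.145,0],[1,-0.012,0.004,-0.145,0]]'
```

```text
time: 3.05
ee_pos: [0.5292, 0.1071, 0.1051]
tcp_rot: [-180.0, 0.1, 17.3]
wrist_force: [0.4, 0.3, 0.2]
opening: 0.0001
```

```bash
python3 - <<'E'
from workcell import viewer
import cv2,numpy as np
t=viewer.camera("top")["color"][130:230,150:260];s=viewer.camera("scene")["color"][160:280,235:355]
t=cv2.convertScaleAbs(cv2.resize(t,(418,380),interpolation=2),alpha=1.8);s=cv2.resize(s,(380,380),interpolation=2)
cv2.imwrite("pics/crop1.png",np.hstack([t,s]))
E
```

```text
(no output)
```

View pics/crop1.png

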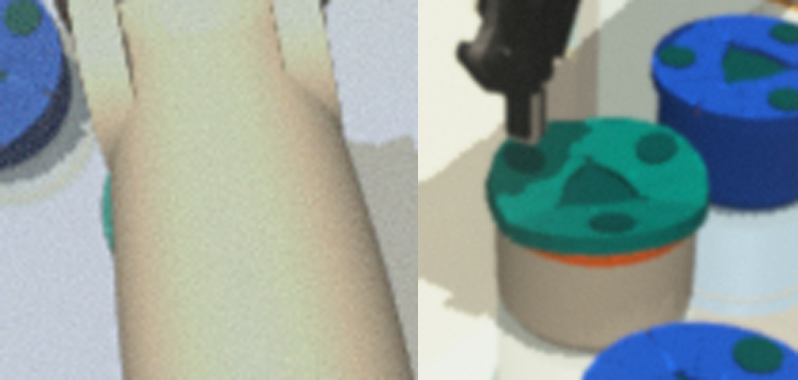

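The closed fingertips are right above the left pad. I press down in small steps.

```bash
python3 -m handwheel '[[1,0.002,0,-0.004,0],[1,0.002,0,-0.008,0],[1,0.002,0,-0.012,0],[1,0.002,0,-0.015,0],[1,0.002,0,-0.015,0]]'
python3 -m handwheel '[[1,0,0,-0.001,0],[1,0,0,-0.002,0],[1,0,0,-0.003,0],[1,0,0,-0.004,0],[1,0,0,-0.004,0]]'
```

```text
time: 3.65
ee_pos: [0.5338, 0.1073, 0.0944]
tcp_rot: [180.0, -0.2, 17.3]
wrist_force: [-0.6, 0.0, 0.3]
opening: -0.0001
time: 4.15
ee_pos: [0.5342, 0.107, 0.0908]
tcp_rot: [179.9, -0.3, 17.2]
wrist_force: [1.1, -1.3, 4.1]
opening: -0.0002
```

```bash
python3 -m handwheel '[[1,-0.001,0,-0.001,0],[1,-0.001,0,-0.002,0],[1,-0.001,0,-0.003,0],[1,-0.001,0,-0.004,0],[1,-0.001,0,-0.004,0]]'
python3 -m handwheel '[[1,0,0,-0.001,0],[1,0,0,-0.002,0],[1,0,0,-0.002,0]]'
```

```text
time: 4.65
ee_pos: [0.5338, 0.1068, 0.0873]
tcp_rot: [179.9, -0.4, 17.2]
wrist_force: [1.5, -1.8, 4.5]
opening: 0.0
time: 4.95
ee_pos: [0.534, 0.1065, 0.0859]
tcp_rot: [179.8, -0.4, 17.2]
wrist_force: [0.2, -3.6, 7.4]
opening: 0.0005
```

```bash
python3 -m handwheel '[[1,0,0,-0.001,0],[1,0,0,-0.002,0],[1,0,0,-0.002,0]]'
python3 -m handwheel '[[1,0,0,-0.001,0],[1,0,0,-0.002,0],[1,0,0,-0.002,0]]'
```

```text
time: 5.25
ee_pos: [0.5342, 0.1065, 0.0857]
tcp_rot: [179.8, -0.5, 17.2]
wrist_force: [-3.9, -3.3, 16.3]
opening: -0.0001
time: 5.55
ee_pos: [0.5343, 0.1065, 0.0857]
tcp_rot: [179.8, -0.6, 17.2]
wrist_force: [-5.8, -3.2, 17.7]
opening: 0.0003
```

It stops hard at z = 0.0857, which is home. One firmer push to seat it, then lift and move to the next pad.

```bash
python3 -m handwheel '[[1,0,0,-0.002,0],[1,0,0,-0.004,0],[1,0,0,-0.004,0]]'
python3 -m handwheel '[[1,0,0,0.01,0],[1,0,0,0.03,0],[1,0.005,0.04,0.03,0],[1,0.01,0.082,0.03,0],[1,0.01,0.082,0.03,0]]'
python3 -m handwheel '[[1,0,0,-0.002,0],[1,0,0,-0.008,0],[1,0,0,-0.013,0],[1,0,0,-0.013,0]]'
```

```text
time: 5.85
ee_pos: [0.5344, 0.1065, 0.0853]
tcp_rot: [179.8, -0.7, 17.2]
wrist_force: [-11.0, -4.3, 29.4]
opening: -0.0005
time: 6.35
ee_pos: [0.5442, 0.1923, 0.1146]
tcp_rot: [179.9, -0.7, 17.4]
wrist_force: [-0.8, -0.5, 0.2]
opening: -0.0003
time: 6.75
ee_pos: [0.5437, 0.1913, 0.1004]
tcp_rot: [179.9, -0.6, 17.3]
wrist_force: [0.0, -0.2, -0.2]
opening: 0.0002
```

```bash
python3 -m handwheel '[[1,0,-0.002,-0.003,0],[1,0,-0.002,-0.006,0],[1,0,-0.002,-0.009,0],[1,0,-0.002,-0.01,0],[1,0,-0.002,-0.01,0]]'
python3 -m handwheel '[[1,0,0,-0.001,0],[1,0,0,-0.002,0],[1,0,0,-0.003,0],[1,0,0,-0.004,0],[1,0,0,-0.004,0]]'
python3 -m handwheel '[[1,0,0,-0.001,0],[1,0,0,-0.002,0],[1,0,0,-0.002,0]]'
```

```text
time: 7.25
ee_pos: [0.5443, 0.1895, 0.0911]
tcp_rot: [179.9, -0.7, 17.3]
wrist_force: [1.2, 0.7, 5.0]
opening: 0.0001
time: 7.75
ee_pos: [0.5446, 0.1897, 0.0872]
tcp_rot: [179.9, -0.8, 17.3]
wrist_force: [1.4, 1.7, 4.7]
opening: 0.0001
time: 8.05
ee_pos: [0.5448, 0.1899, 0.0859]
tcp_rot: [179.9, -0.8, 17.3]
wrist_force: [-0.1, 1.8, 8.3]
opening: 0.0002
```

```bash
python3 -m handwheel '[[1,0,0,-0.001,0],[1,0,0,-0.002,0],[1,0,0,-0.003,0]]'
python3 -m handwheel '[[1,0,0,-0.002,0],[1,0,0,-0.004,0],[1,0,0,-0.004,0]]'
python3 -m handwheel '[[1,0,0,0.01,0],[1,0,0,0.03,0],[1,-0.038,-0.015,0.03,0],[1,-0.076,-0.032,0.03,0],[1,-0.076,-0.032,0.03,0]]'
```

```text
time: 8.35
ee_pos: [0.545, 0.19, 0.0855]
tcp_rot: [179.9, -0.9, 17.3]
wrist_force: [-7.9, -2.5, 27.1]
opening: -0.0
time: 8.65
ee_pos: [0.5451, 0.19, 0.0852]
tcp_rot: [179.9, -1.1, 17.3]
wrist_force: [-9.3, -2.4, 29.8]
opening: 0.0003
time: 9.15
ee_pos: [0.4647, 0.1562, 0.1142]
tcp_rot: [179.9, -0.8, 17.3]
wrist_force: [0.5, -0.1, -0.2]
opening: 0.0004
```

```bash
python3 -m handwheel '[[1,0,0,-0.004,0],[1,0,0,-0.010,0],[1,0,0,-0.014,0],[1,0,0,-0.014,0]]'
```

```text
time: 9.55
ee_pos: [0.4648, 0.1562, 0.099]
tcp_rot: [179.9, -0.7, 17.3]
wrist_force: [-0.7, -0.2, -0.2]
opening: -0.0001
```

```bash
python3 -m handwheel '[[1,0.002,0.001,-0.003,0],[1,0.002,0.001,-0.006,0],[1,0.002,0.001,-0.008,0],[1,0.002,0.001,-0.009,0],[1,0.002,0.001,-0.009,0]]'
python3 -m handwheel '[[1,0,0,-0.001,0],[1,0,0,-0.002,0],[1,0,0,-0.003,0],[1,0,0,-0.004,0],[1,0,0,-0.004,0]]'
python3 -m handwheel '[[1,0,0,-0.001,0],[1,0,0,-0.002,0],[1,0,0,-0.002,0]]'
```

```text
time: 10.05
ee_pos: [0.4668, 0.1575, 0.0902]
tcp_rot: [179.9, -0.7, 17.3]
wrist_force: [-0.0, 0.6, 2.8]
opening: -0.0
time: 10.55
ee_pos: [0.4666, 0.1576, 0.0862]
tcp_rot: [179.9, -0.7, 17.3]
wrist_force: [-2.8, 0.7, 3.8]
opening: -0.0001
time: 10.85
ee_pos: [0.4666, 0.1577, 0.0857]
tcp_rot: [179.9, -0.8, 17.4]
wrist_force: [-7.6, -0.4, 15.2]
opening: 0.0003
```

```bash
python3 -m handwheel '[[1,0,0,-0.002,0],[1,0,0,-0.004,0],[1,0,0,-0.004,0]]'
python3 -m handwheel '[[1,0,0,0.01,0],[1,0,0,0.04,0],[1,0,0,0.085,0],[1,0,0,0.13,0],[1,0,0,0.165,0]]'
python3 -m handwheel '[[1,0.02,-0.04,0,0],[1,0.04,-0.08,0,0],[1,0.06,-0.08,0,0],[1,0.06,-0.08,0,0],[1,0.06,-0.08,0,0]]'
python3 - <<'E'
from workcell import viewer
import pickle
from seg import *
c=viewer.camera("wrist");cv2.imwrite("pics/w3.png",c["color"]);pickle.dump(c,open("w3.pkl","wb"))
s=viewer.camera("scene");cv2.imwrite("pics/s3.png",cv2.resize(s["color"][160:280,235:355],(480,480),interpolation=2))
E
```

```text
time: 11.15
ee_pos: [0.4666, 0.1577, 0.0852]
tcp_rot: [180.0, -0.9, 17.4]
wrist_force: [-14.1, -4.1, 33.1]
opening: -0.0004
time: 11.65
ee_pos: [0.4669, 0.1577, 0.2528]
tcp_rot: [179.9, -1.0, 17.4]
wrist_force: [0.4, 0.1, 0.1]
opening: 0.0002
time: 12.15
ee_pos: [0.5269, 0.0776, 0.2522]
tcp_rot: [180.0, -1.0, 17.3]
wrist_force: [0.0, -0.0, 0.8]
opening: 0.0003
```

View pics/w3.png

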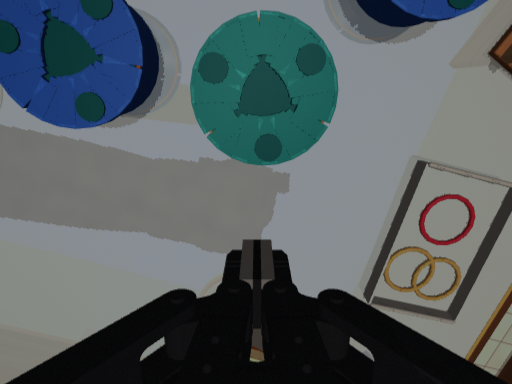

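View pics/s3.png

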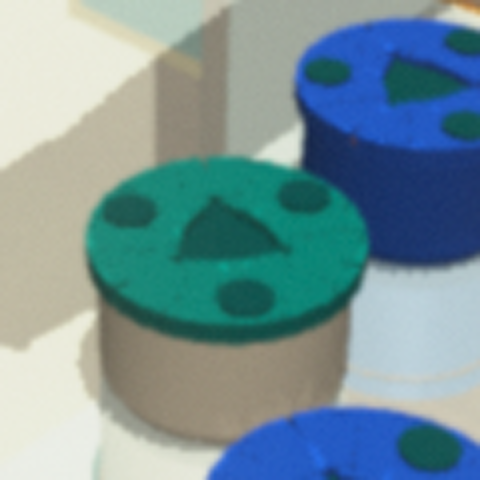

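The lid is now evenly shaded and flat, like the closed blue ones. No gasket band shows at the rim, and the arm is well clear, so I hand it in.

```bash
python3 -c "
from workcell import job_done,get_obs
o=get_obs();print(o['wrist_force'],o['qd'].round(2));print(job_done())"
```

```text
[-0.4126208   0.00952365 -0.27276767] [ 0.3  -0.68 -0.07  0.09 -0.03  0.01]
the job is handed in; nothing more can be done
None
```

The teal lid is fully home at all three pads. I pressed each one down with the shut fingertips, and each stopped hard at about 85.5 mm (home is 86 mm). I then seated each with about 30 N, well under the limits. I then lifted clear, away from all the tubs, and handed in at about 12 s of the 38 s allowed. I never went near the cream tub.

- **Final pictures:** the wrist and scene views show the teal lid flat and evenly shaded, with no orange gasket band at the rim. The wrist force was back to about zero.
- **Checks that disagreed:** the first triangulation from the top and scene cameras put the pads at 87 to 89 mm, 2 to 4 mm lower than the task text allows. The wrist camera gave 91 to 92 mm for two pads. The third pad's automatic outline was cut off in shadow (108 mm), so I placed it by eye. I relied on contact force for the heights in the end.
- **Not measured:** I did not triangulate the pads again after pressing. "Fully home" rests on the stops and the final pictures.

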